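# Load the tablet canister and dock it under the dosing head

## Robot

A 6-joint arm with a two-finger parallel gripper is mounted at the origin on a cart in front of the work surface, level with it; the furniture and walls round the work are solid. World frame = base frame: x ahead of the robot, y to its left, z up, the work surface at z = 0. Lengths are in m, angles in rad, forces in N, time in s.
With the tool pointing down it reaches from about 0.25 to 0.725 m from the base axis. Payload 9.7 kg.
Tool frame: the origin (TCP) lies on the centre line of the jaws, within the pads' length; the fingertips stand 25 mm ahead of it and the grasp point (between the pads) lies 6 mm ahead of it; z points along the fingers, y is the line along which they close (so a half turn about z gives the same grasp; the last joint's range is limited). The gripper opens to 85 mm and grips with 20 to 120 N. Pads are 22 mm wide; open, the fingers measure 114 mm over their backs; the gripper's body (76 mm by 85 mm) begins 54 mm behind the grasp point. The pads swing forward as they close: fully open they stand 13 mm farther back than shut.
Start: joints at [1.269, 0.087, 0.176, 1.66, 0, 1.571], TCP at [0.163, 0.525, 0.256] pointing down, gripper open.
Joint ranges: [-3.13, 3.13], [-0.85, 1.81], [-1.15, 1.24], [-2.2, 2.28], [-1.44, 1.52], [-3.14, 3.14]. Speed limits (rad/s): [2.22, 2.22, 2.57, 3.14, 3.14, 3.14].

## Interface

Orientations are given as a rotation vector (axis times angle).
In Python, from bench import monitor, camera, bot gives the robot as it stands.
- The arm moves only by the tool carry_out, never from a script. Its argument "plan" is text: rows parted by semicolons, each of 7 numbers parted by spaces: the shift along the tool's x, y, z in mm, then the turn, a rotation vector about the tool's x, y, z in degrees, then the closure, from -1 (fully open) to 1 (shut). In form: x y z rx ry rz claw; .... A call has 1 to 10 rows; each row shifts and turns the commanded pose from where the row before left it, along the tool's axes as they then stand; what a row does not reach is not made up. A row lasts 1/8 s, in which the tool goes at most 62.5 mm and 10.7 degrees, less where a joint would pass 70% of its speed; a pose out of reach is approached as far as the arm can. A call is refused whole if a number of a shift passes 62.5 or a number of a turn 10.7, either way. A call with a gripper value outside its range is refused whole. The fingers move at their own pace and stop on an object; "squeeze" is the grip in N (left out, the last holds). Time passes only in rows, so rows that do not move let the fingers close. It gives the time, the measured TCP pose, the force, the opening and the grip force at its end, in the units of the state.
- monitor.read_state(): the state, without advancing time (a new reading comes with each control period).
- camera(name): name is "scene" or "top" or "wrist"; returns a dict with "color" (420x560x3 uint8, red, green, blue), "mtx" (3x3 intrinsics, pixels), "R" (3x3) and "t" (3): a world point X has camera coordinates R X + t. Camera axes: x right, y down, z forward; pixel columns grow to the right and rows downward; lengths in m; the calibration is good to about 2 mm. A picture is of the moment at which its call begins. There is no depth.
- bot.finish_job(): hands the job in; it is judged then, once.
The state is a dict: "clock": time; "q": joint angles; "dq": joint speeds; "joint_torque": joint torques, N m; "eef_pos": TCP position; "ee_rot": TCP orientation; "force": force on the tool from outside, world axes, zero at the start; "moment": the same for the moment, N m; "width": opening from 0.0 (shut) to 1.0 (fully open); "gripper_force": force on a finger pad.
Only numpy, scipy, OpenCV 4.12 (cv2) and the standard library are available. Lean on these libraries where they do the work, as an engineer would, in place of code of your own. Each camera call takes 0.05 s, during which the arm holds its last target. There are 200 camera calls.

## Task

Put both round sanitiser tablets into the feed canister, lying flat one on the other in its tube, then slide the canister along the steel guide wall, in under the dosing head and past the spring roller, until it is fully home against the end stops. Keep the canister upright, do not ram it against the stops, and leave the other things on the worktop where they are.

Things in the scene. Friction and masses are not known exactly. Their poses are not given: they have to be found in the camera images.
- station: The dosing station, fixed: white column whose box head overhangs a dock; a low steel guide wall runs from the dock toward the robot. Origin: on the worktop, where the docked canister's centre belongs. x: docking direction (along the wall, away from the robot), y: from the wall to the open side, z up. Two rubber end stops, faces at x +45 mm. Dock floor is the worktop.
- dock (a point): The station's origin again, axes as the station's: where the centre of the canister's underside belongs when docked.
- wall_end (a point): Near end of the guide wall, at its inner face, on the worktop; axes as the station's. The wall is straight from here (station x -240 mm) to x +45, 28 mm high (31 with its rolled edge), 3 thick, inner face at station y -45, with a 3 mm high foot flange outside, to y -70. Friction of canister on wall and worktop about 0.6: rubbing on the wall turns it, and it binds if pressed hard into the wall.
- head_front (a point): Middle of the lower front edge of the dosing head, at station x -53 mm, y 0, 114 mm above the worktop; axes as the station's. From here the head reaches back to x +137, y -75 to +75, and up to 264 (column behind to 270). Only 18 mm stay free above the docked canister.
- catch (a joint): Travel in m of the sprung, free-turning roller on the open side of the dock: upright, 12 mm thick, 6 to 28 mm up; black housing 33 high at station x -33 to -7, y +58 to +80. 0 = fully out, axle at station x -20, y +45, in the canister's path. It gives up to 0.010 m (500 N/m) as the canister passes, resting at about 0.002 behind it when home. Passing takes a push of 10 to 20 N.
- canister: The feed canister, loose: a squat grey round jar with two dark bands, 90 mm in diameter (too wide to grip), 96 mm tall, about 0.35 kg, open at the top. Inside is one straight tube, 58.5 mm in diameter, floor 30 mm above its underside; the top 8 mm of the mouth widens to 70 mm. Origin: centre of its underside, z up along its axis.
- tablet_a: A pressed white sanitiser tablet, a plain disc 54 mm in diameter and 24 mm thick with 2 mm chamfers, about 0.09 kg, lying flat on the mat; the two tablets are alike. Origin: its very centre, z its axis.
- tablet_b: The other tablet, same in every way.
- mat: The black rubber mat under the tablets, fixed, 150 x 250 mm and 3 mm thick. Origin: centre of its underside. Mind the wall cabinet beyond it: front at world x 0.62 m, left of y -0.13, underside 0.57 m above the worktop; lift no higher than needed.
- mug: Bystander, loose: a white mug with a printed patch, 73 mm wide, 92 mm tall. Leave it where it is.
- tumbler: Bystander, loose: a clear glass tumbler, bottom up, 62 mm wide, 98 mm tall. Leave it where it is.
- teaspoon: Bystander, loose: a steel teaspoon, 130 mm long, lying flat. Leave it where it is.
- shaker: Bystander, loose: a salt shaker, 44 mm wide, 90 mm tall. Leave it where it is.
- coffee_cup: Bystander, loose: a white coffee cup with a handle, 71 mm wide, 58 mm tall. Leave it where it is.
- brush: Bystander, loose: a green dish brush, 269 mm long, lying along the surface. Leave it where it is.
Mind the look-alikes: they are no part of the job. What is shaped like the tablet_b but green or pink is not meant.

How it is judged:
By the outcome, as a careful person would: the job done as asked, in the order asked, and still so for the second after the job is handed in, with the robot touching nothing.
It also fails if it takes over 72 s, if anything falls off the work surface, if the arm or the gripper's body presses on something with over 40 N, if the wrist force passes 120 N, or if a joint passes its speed limit or range.

## Working session

There is one attempt and no reset: what is moved stays moved. The work goes in short steps, Python scripts to look and compute and a tool call to move; the robot and the scene stay as the last step left them, time stands still between calls to the robot, and variables do not carry over. Pictures are saved under pics/ and viewed, at most 10 in all, crops included, and the job is handed in when it is done.

Besides the shell and the picture viewer there is one more tool, called after "Request:" in YAML: its name, and indented under it one key for each argument. carry_out: Moves the arm, as the interface text tells. Its arguments: {"type":"object","properties":{"plan":{"type":"string"},"squeeze":{"type":"number"}},"required":["plan"]}

```bash
ls; mkdir -p pics
python3 - <<'E'
from bench import monitor,camera,bot
import cv2,numpy as np
s=monitor.read_state();print(s)
for n in ("scene","top"):
    c=camera(n);cv2.imwrite(f"pics/{n}0.png",c["color"][:,:,::-1]);print(n,c["mtx"].tolist(),c["R"].round(4).tolist(),c["t"].tolist())
E
```

```text
pics
{'clock': 0.0, 'q': array([1.26898127e+00, 8.74569851e-02, 1.75093268e-01, 1.65978880e+00,
       2.18319606e-05, 1.57082899e+00]), 'dq': array([ 6.41193321e-04, -3.84756538e-06, -5.61642105e-04, -7.82160974e-04,
        2.20502322e-03,  2.01357459e-03]), 'joint_torque': array([ 1.75344197e-03, -5.20396471e+01,  4.64795065e+01,  1.65233226e-02,
        3.04572359e-05,  9.17871432e-06]), 'eef_pos': array([0.16342318, 0.52494513, 0.25556377]), 'ee_rot': array([-4.72309359e-01, -3.10565732e+00,  2.10078978e-03]), 'force': array([ 0.13802586, -0.11432766, -0.47136306]), 'moment': array([-0.00816109, -0.02295314,  0.00250682]), 'gripper_force': 0.0, 'width': 0.9939775983445702}
scene [[451.89339577272244, 0.0, 290.44895714884126], [0.0, 451.89339577272244, 212.0929139321671], [0.0, 0.0, 1.0]] [[0.4915, -0.8708, 0.0107], [-0.3899, -0.231, -0.8914], [0.7788, 0.4339, -0.453]] [-0.3493719366659733, 0.2622405676057339, 1.2096708891783166]
top [[528.361097940323, 0.0, 277.22002605180114], [0.0, 528.361097940323, 210.0524091937676], [0.0, 0.0, 1.0]] [[-0.1534, -0.9881, 0.0115], [-0.9181, 0.1382, -0.3715], [0.3655, -0.0675, -0.9284]] [-0.04533851027093278, 0.54585680126199, 1.5092998815574865]
```

View pics/scene0.png

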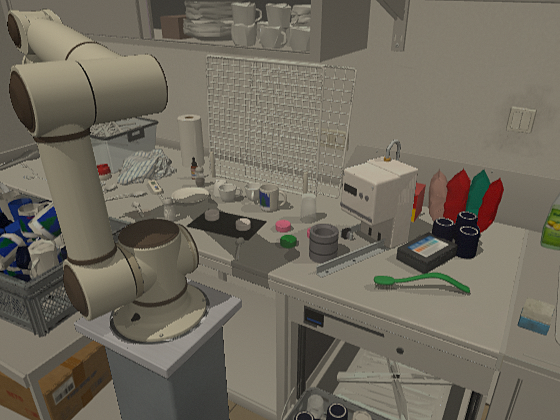

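View pics/top0.png

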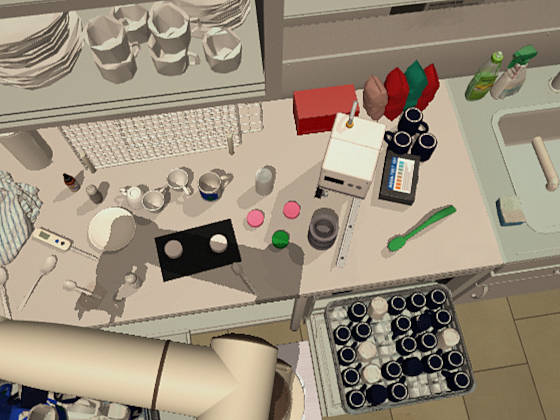

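Scene: mat with two white discs (top view px (173,249) and (219,243)); green disc (280,239) and pinks (256,218), (291,209) are decoys. The canister is at (322,228), with the wall running from (345,263) to (355,195). The two white discs on the black mat fit the description. I'll confirm them in one crop.

```bash
cat > h.py <<'E'
from bench import monitor,camera,bot
import cv2,numpy as np
from scipy.spatial.transform import Rotation as Ro
def ray(c,uv,z):
    d=c["R"].T@np.linalg.inv(c["mtx"])@np.array([uv[0],uv[1],1.]);o=-c["R"].T@c["t"]
    return o+d*(z-o[2])/d[2]
def proj(c,X):
    p=c["mtx"]@(c["R"]@np.array(X)+c["t"]);return p[:2]/p[2]
def intool(d):  # world vector -> tool mm
    return Ro.from_rotvec(monitor.read_state()["ee_rot"]).inv().apply(d)*1000
E
python3 - <<'E'
from h import *
c=camera("top");im=c["color"]
x0,y0,x1,y1=150,170,400,290
cv2.imwrite("pics/crop1.png",cv2.resize(im[y0:y1,x0:x1,::-1],None,fx=3.2,fy=3.2,interpolation=cv2.INTER_CUBIC))
for n,uv,z in (("A",(173,249),.027),("B",(219,243),.027),("can",(323,219),.096),("wallnear",(345,263),.03),("wallfar",(355,200),.03),("green",(280,239),.02),("headL",(322,183),.114),("headR",(366,194),.114)):
    print(n,ray(c,uv,z).round(3))
E
```

```text
A [0.483 0.208 0.027]
B [0.481 0.064 0.027]
can [ 0.486 -0.262  0.096]
wallnear [ 0.357 -0.313  0.03 ]
wallfar [ 0.56  -0.387  0.03 ]
green [ 0.468 -0.127  0.02 ]
headL [ 0.598 -0.278  0.114]
headR [ 0.541 -0.406  0.114]
```

View pics/crop1.png

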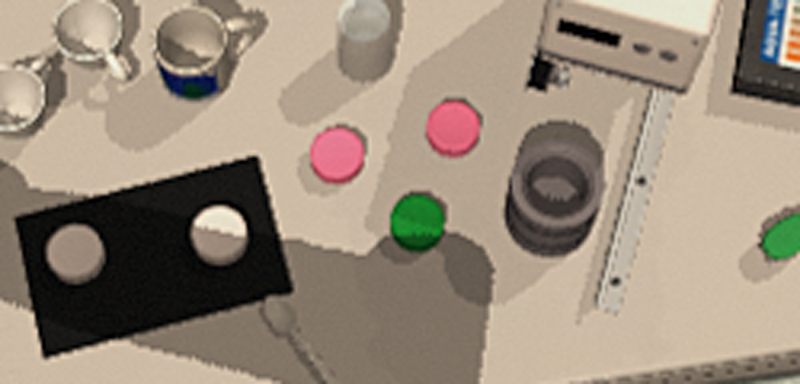

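The crop confirms it: two white discs lie on the mat at crop (75,252) and (219,234), with pink and green decoys beside it and the canister rim around (557,168). I'll go above tablet A, the left one.

Request:
carry_out:
  plan: "-50 -26 0 0 0 0 -1;-50 -26 0 0 0 0 -1;-50 -26 0 0 0 0 -1;-50 -26 0 0 0 0 -1;-50 -26 0 0 0 0 -1;-50 -26 0 0 0 0 -1;-50 -26 20 0 0 0 -1;-50 -26 35 0 0 0 -1;0 0 30 0 0 0 -1;0 0 0 0 0 0 -1"
  squeeze: 40

```text
clock: 1.4
eef_pos: [0.4804, 0.2089, 0.171]
ee_rot: [-0.474, -3.102, 0.004]
force: [0.3, 0.2, 0.3]
width: 1.003
gripper_force: 0.0
```

Run:
```python
from h import *
s=monitor.read_state();print(s["eef_pos"],s["ee_rot"],s["q"].round(3))
c=camera("wrist");cv2.imwrite("pics/w1.png",c["color"][:,:,::-1])
print(proj(c,(.483,.208,.027)),proj(c,(.481,.064,.027)))
c=camera("top");im=c["color"];hsv=cv2.cvtColor(im,cv2.COLOR_RGB2HSV)
print(proj(c,(.483,.208,.027)))
```

```text
[0.48037114 0.2089342  0.17097174] [-0.47365042 -3.10166606  0.00376222] [ 0.41   0.014 -0.065  1.497  0.     0.713]
[280.50465436 207.16442484] [131.80564242 248.96894534]
[173.05015248 248.92167498]
```

View pics/w1.png

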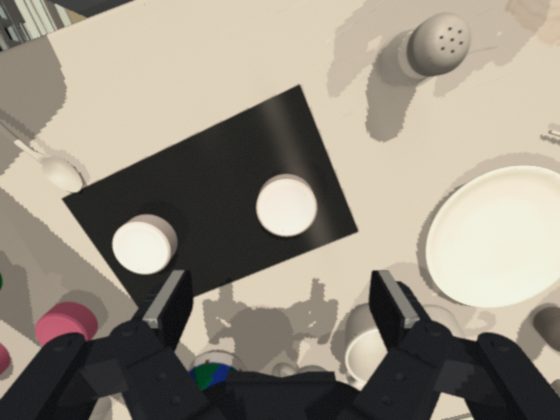

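Wrist view: tablet A's top is at (286,207) and B's is at (143,248). I'll refine both with a mask.

```bash
cat >> h.py <<'E'
def disc(c,uv,z,thr=150,r=45):
    g=cv2.cvtColor(c["color"],cv2.COLOR_RGB2GRAY);m=(g>thr).astype(np.uint8)
    w=np.zeros_like(m);cv2.circle(w,(int(uv[0]),int(uv[1])),r,1,-1);m*=w
    k=max(cv2.findContours(m,cv2.RETR_EXTERNAL,cv2.CHAIN_APPROX_NONE)[0],key=cv2.contourArea)[:,0]
    P=np.array([ray(c,p,z)[:2] for p in k],np.float32)
    (x,y),rr=cv2.minEnclosingCircle(P);return x,y,rr
E
python3 - <<'E'
from h import *
c=camera("wrist");s=monitor.read_state()
for uv in((286,207),(143,246)):
    for t in(150,200):print(t,np.round(disc(c,uv,.027,t),4))
A=np.array(disc(c,(286,207),.027,200)[:2]);print(intool(np.r_[A-s["eef_pos"][:2],0]))
E
```

```text
150 [0.4833 0.2127 0.0283]
200 [0.4846 0.2124 0.0262]
150 [0.4796 0.0761 0.0314]
200 [0.4824 0.0727 0.0264]
[-2.58116984  2.74696753  0.00579299]
```

Request:
carry_out:
  plan: "-3 3 40 0 0 0 -1;0 0 40 0 0 0 -1;0 0 30 0 0 0 -1;0 0 21 0 0 0 -1;0 0 0 0 0 0 -1;0 0 0 0 0 0 1;0 0 0 0 0 0 1;0 0 0 0 0 0 1;0 0 0 0 0 0 1;0 0 0 0 0 0 1"
  squeeze: 40

```text
clock: 2.8
eef_pos: [0.4859, 0.2125, 0.0446]
ee_rot: [0.472, 3.104, 0.003]
force: [-3.1, -0.7, 9.2]
width: 0.595
gripper_force: 39.9
```

Request:
carry_out:
  plan: "0 0 0 0 0 0 1;0 0 -40 0 0 0 1;0 0 -50 0 0 0 1;0 0 -50 0 0 0 1;0 0 0 0 0 0 1"

```text
clock: 3.42
eef_pos: [0.4867, 0.2127, 0.1875]
ee_rot: [0.471, 3.099, 0.007]
force: [0.6, 0.4, -1.5]
width: 0.591
gripper_force: 41.8
```

Run:
```python
from h import *
s=monitor.read_state();print(s["eef_pos"],s["ee_rot"],s["width"],s["gripper_force"])
c=camera("wrist");cv2.imwrite("pics/w2.png",c["color"][:,:,::-1])
print(c["R"].tolist(),c["t"])
p=s["eef_pos"]
for d in (0,.006,.015,.02,.025,.03,.04):
  for y in (-.027,0,.027):
    print(d,y,proj(c,p+Ro.from_rotvec(s["ee_rot"]).apply([0,y,d])).round(0),end=" ")
```

```text
[0.48669794 0.21266138 0.18750161] [0.47125403 3.09916972 0.00672034] 0.5910129551707924 41.75473093986511
[[0.29724520846014557, 0.9547862336965401, 0.005341721731892091], [0.9002220666877777, -0.28211387179979214, 0.331680560157687], [0.3181910066231777, -0.0937817214690946, -0.9433766331759667]] [-0.34909535 -0.39775064  0.17973799]
0 -0.027 [219. 305.] 0 0 [280. 305.] 0 0.027 [341. 305.] 0.006 -0.027 [221. 297.] 0.006 0 [280. 297.] 0.006 0.027 [338. 297.] 0.015 -0.027 [225. 286.] 0.015 0 [280. 286.] 0.015 0.027 [335. 286.] 0.02 -0.027 [226. 280.] 0.02 0 [280. 280.] 0.02 0.027 [333. 280.] 0.025 -0.027 [228. 275.] 0.025 0 [280. 275.] 0.025 0.027 [332. 275.] 0.03 -0.027 [229. 270.] 0.03 0 [280. 270.] 0.03 0.027 [330. 270.] 0.04 -0.027 [232. 261.] 0.04 0 [280. 261.] 0.04 0.027 [328. 261.]
```

View pics/w2.png

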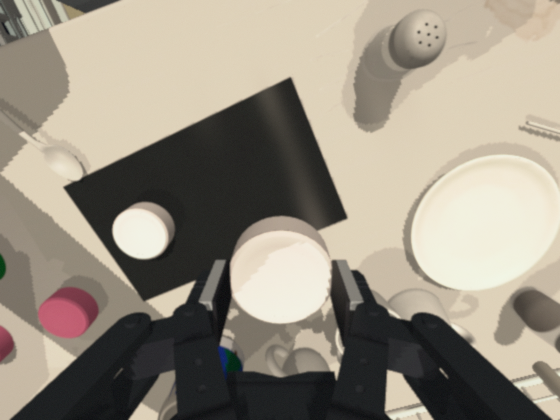

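Tablet A is held at image (280,275). Next I move toward the canister and hover beside it to locate it.

Request:
carry_out:
  plan: "-7 -22 -12 0 0 0 1;-14 -44 -14 0 0 0 1;-14 -45 -14 0 0 0 1;-14 -45 -14 0 0 0 1;-14 -45 -14 0 0 0 1;-14 -45 -14 0 0 0 1;-14 -45 -14 0 0 0 1;-12 -40 -10 0 0 0 1;-8 -26 -4 0 0 0 1;0 0 0 0 0 0 1"

```text
clock: 4.72
eef_pos: [0.4846, -0.1634, 0.2912]
ee_rot: [-0.476, -3.104, -0.0]
force: [0.6, 0.6, -1.1]
width: 0.592
gripper_force: 41.8
```

Run:
```python
from h import *
s=monitor.read_state();print(s["eef_pos"],s["ee_rot"],s["width"],s["q"].round(2))
c=camera("wrist");cv2.imwrite("pics/w3.png",c["color"][:,:,::-1])
np.savez("w3.npz",**c)
print(proj(c,(.486,-.262,.096)))
```

```text
[ 0.48461939 -0.16341192  0.29121139] [-4.76136363e-01 -3.10370638e+00 -2.43430612e-04] 0.5917268764851071 [-0.33  0.01  0.17  1.73 -0.   -0.02]
[192.6869106  216.44536104]
```

View pics/w3.png

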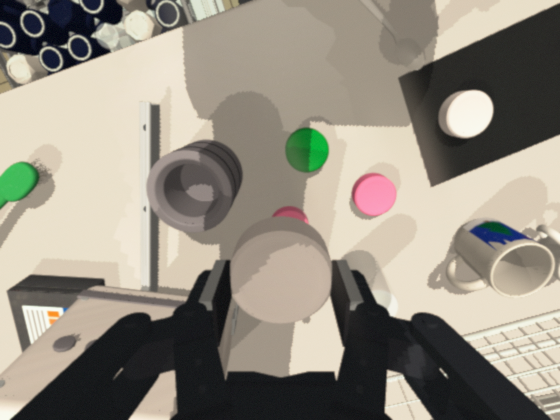

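Wrist view: the canister rim is centred near (191,188) with a radius of about 43 px. The wall's inner edge runs from about (157,102) to (155,290). I'll fit both and look at an enlarged crop.

Run:
```python
from h import *
c=dict(np.load("w3.npz"));im=c["color"]
g=cv2.cvtColor(im,cv2.COLOR_RGB2GRAY)
x0,y0=130,90;cr=im[y0:300,x0:260,::-1]
cv2.imwrite("pics/c3.png",cv2.resize(cr,None,fx=2.8,fy=2.8,interpolation=cv2.INTER_CUBIC))
h=cv2.HoughCircles(cv2.GaussianBlur(g[y0:260,130:260],(3,3),0),cv2.HOUGH_GRADIENT_ALT,1,5,param1=150,param2=.6,minRadius=20,maxRadius=55)
print(h)
if h is not None:
  for k in h[0]:
    for z in (.096,.088):print(z,ray(c,(k[0]+130,k[1]+90),z).round(4), k[2])
for r in (110,130,150,220,250,280): print(r,g[r,136:166])
```

```text
[[[ 80.       102.        49.516632]
  [ 54.        98.        38.38794 ]
  [ 54.        98.        27.728216]
  [ 73.       120.        50.49114 ]
  [ 76.        86.        26.488102]
  [ 76.        86.        36.569626]]]
0.096 [ 0.4663 -0.2343  0.096 ] 49.516632
0.088 [ 0.4679 -0.2368  0.088 ] 49.516632
0.096 [ 0.4542 -0.2584  0.096 ] 38.38794
0.088 [ 0.4555 -0.2615  0.088 ] 38.38794
0.096 [ 0.4542 -0.2584  0.096 ] 27.728216
0.088 [ 0.4555 -0.2615  0.088 ] 27.728216
0.096 [ 0.4825 -0.2487  0.096 ] 50.49114
0.088 [ 0.4845 -0.2516  0.088 ] 50.49114
0.096 [ 0.4492 -0.2319  0.096 ] 26.488102
0.088 [ 0.4504 -0.2343  0.088 ] 26.488102
0.096 [ 0.4492 -0.2319  0.096 ] 36.569626
0.088 [ 0.4504 -0.2343  0.088 ] 36.569626
110 [226 227 225 222 222 223 224 225 225 220 225 228 219 190 147 107  88  86
  87  84  84  86  89 121 177 204 209 209 210 209]
130 [226 227 226 220 221 223 222 210 174 172 215 227 219 187 145 104  87  85
  86  85  85  85  92 115 159 196 206 208 208 207]
150 [227 227 225 221 221 223 224 225 224 219 223 227 219 187 143 102  86  85
  86  85  85  86  93 120 158 195 206 207 207 207]
220 [231 230 230 229 225 222 221 223 223 221 224 229 219 184 136  98  86  85
  86  84  85  91 115 154 184 180 160 145 137 137]
250 [233 232 232 230 224 221 221 221 223 220 224 228 218 181 134  98  86  84
  85  84  87 103 151 192 206 208 208 207 207 208]
280 [225 226 226 224 223 226 226 226 227 228 226 228 217 179 130  96  86  85
  85  84  88 107 152 193 204 206 206 206 207 206]
```

View pics/c3.png

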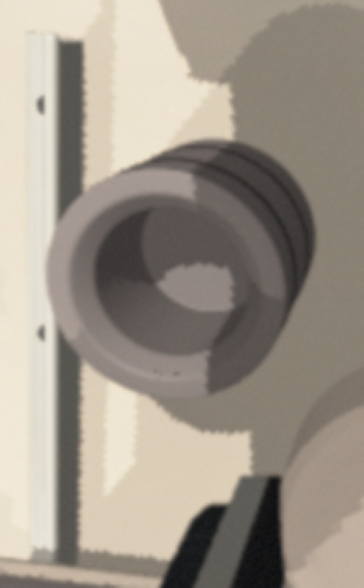

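The crop shows the outer rim centred at about full-image (190,191). The wall's dark inner face has its foot line at col 159.5 (row 110) to 158 (row 280), and the near end is at row 104.

Run:
```python
from h import *
c=dict(np.load("w3.npz"));s=monitor.read_state()
def ext(X,r,z):
    a=np.linspace(0,6.283,73);P=np.array([proj(c,(X[0]+r*np.cos(t),X[1]+r*np.sin(t),z)) for t in a])
    return np.r_[P.min(0),P.max(0)].round(1)
for uv in((190.2,191.1),(189,190)):
    X=ray(c,uv,.096);print(X,ext(X,.045,.096),ext(X,.035,.096),ext(X,.02925,.088),ext(X,.045,0))
a=ray(c,(159.5,110),0);b=ray(c,(158,280),0);e=ray(c,(159.5,104),0)
d=(b-a)/np.linalg.norm(b-a);n=np.array([-d[1],d[0],0]);print(d,np.degrees(np.arctan2(d[1],d[0])),e,(e+.24*d+.045*n))
print("can in station",(X-e)@d-.24,(X-e)@n-.045)
x=X.copy();x[2]=.123;print("to can",intool(x-s["eef_pos"]))
# overlay
im=c["color"][:,:,::-1].copy()
```

```text
[ 0.45917791 -0.25357807  0.096     ] [146.5 147.5 233.5 231. ] [156.3 157.5 223.9 222.4] [164.6 161.7 219.8 214.8] [176.1 137.1 243.8 203.6]
[ 0.457707   -0.25430528  0.096     ] [145.3 146.2 232.4 230. ] [155.  156.3 222.7 221.4] [163.4 160.6 218.7 213.8] [175.1 136.2 242.9 202.8]
[ 0.90504174 -0.42532277  0.        ] -25.17109519375432 [ 0.36086754 -0.28193356  0.        ] [ 0.59721708 -0.34328414  0.        ]
can in station -0.1641071851809982 0.021192769763406935
to can [ -2.09282615 -95.77853302 168.17967274]
```

Request:
carry_out:
  plan: "-1 -24 0 0 0 0 1;-1 -36 10 0 0 0 1;-1 -26 30 0 0 0 1;-1 -10 40 0 0 0 1;0 0 30 0 0 0 1;0 0 15 0 0 0 1;0 0 0 0 0 0 1"

```text
clock: 5.65
eef_pos: [0.46, -0.2539, 0.1666]
ee_rot: [-0.471, -3.105, -0.001]
force: [-0.1, 0.0, -0.2]
width: 0.588
gripper_force: 41.8
```

Run:
```python
from h import *
s=monitor.read_state();print(s["eef_pos"],s["ee_rot"],intool(np.array([.461,-.2545,.123])-s["eef_pos"]))
c=camera("wrist");cv2.imwrite("pics/w4.png",c["color"][100:400,150:410,::-1].repeat(2,0).repeat(2,1))
```

```text
[ 0.45998623 -0.25387117  0.1666029 ] [-4.70559795e-01 -3.10463725e+00 -1.01187815e-03] [-1.22333104 -0.31818592 43.60089724]
```

View pics/w4.png

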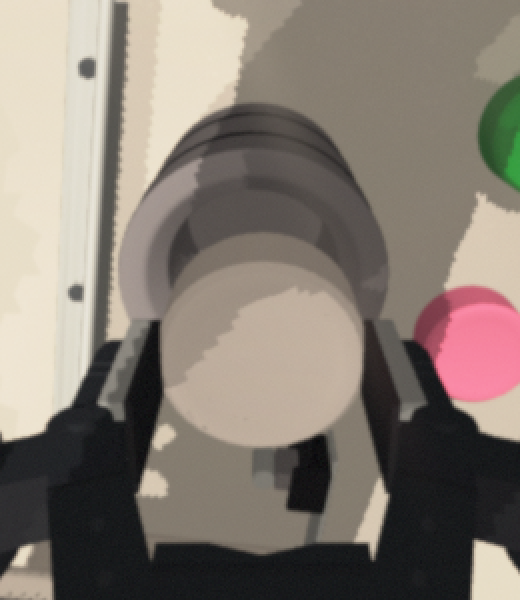

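The tablet is centred at crop x 262 and the canister at 253.5, so the canister is about 2 mm toward tool -y. Next I check the fore-aft fit numerically.

Run:
```python
from h import *
c=camera("wrist");s=monitor.read_state();R=Ro.from_rotvec(s["ee_rot"])
def ext(X,r,z):
    a=np.linspace(0,6.283,73);P=np.array([proj(c,(X[0]+r*np.cos(t),X[1]+r*np.sin(t),z)) for t in a])
    return np.r_[P.min(0),P.max(0)].round(1)
print("seen rim left/top/right",119/2+150,149/2+100,388/2+150)
for d in(-3,0,3):
    X=s["eef_pos"]+R.apply([d/1e3,-.0022,0]);print(d,ext(X,.045,.096))
print("seen tablet",160/2+150,261/2+100,363/2+150,447/2+100)
for x in(-2,0,2):
  for d in (14,18,22,26,30):
    X=s["eef_pos"]+R.apply([x/1e3,.0005,d/1e3]);print(x,d,ext(X,.026,X[2]))
```

```text
seen rim left/top/right 209.5 174.5 344.0
-3 [208.6 175.9 344.2 299.6]
0 [208.3 171.1 344.5 296. ]
3 [207.9 166.3 344.8 292.4]
seen tablet 230.0 230.5 331.5 323.5
-2 14 [226.9 243.2 334.  335.2]
-2 18 [228.2 239.5 332.7 329.8]
-2 22 [229.5 236.1 331.5 324.6]
-2 26 [230.7 232.8 330.3 319.7]
-2 30 [231.8 229.6 329.1 315. ]
0 14 [226.7 239.2 334.2 332. ]
0 18 [228.  235.7 332.9 326.6]
0 22 [229.3 232.3 331.7 321.5]
0 26 [230.5 229.  330.5 316.6]
0 30 [231.6 226.  329.3 312. ]
2 14 [226.5 235.2 334.5 328.8]
2 18 [227.8 231.7 333.1 323.5]
2 22 [229.1 228.4 331.9 318.4]
2 26 [230.3 225.3 330.7 313.6]
2 30 [231.4 222.3 329.5 309. ]
```

Request:
carry_out:
  plan: "-3 -3 12 0 0 0 1;0 0 12 0 0 0 1;0 0 10 0 0 0 1;0 0 8 0 0 0 1;0 0 0 0 0 0 1"

```text
clock: 6.38
eef_pos: [0.4618, -0.2584, 0.1245]
ee_rot: [-0.472, -3.105, -0.001]
force: [0.0, 0.4, -0.5]
width: 0.594
gripper_force: 41.8
```

Request:
carry_out:
  plan: "0 0 0 0 0 0 0.1;0 0 0 0 0 0 -0.3;0 0 0 0 0 0 -1;0 0 0 0 0 0 -1;0 0 -40 0 0 0 -1;0 0 -50 0 0 0 -1;0 0 -40 0 0 0 -1;0 0 0 0 0 0 -1"

```text
clock: 7.38
eef_pos: [0.4631, -0.2591, 0.2588]
ee_rot: [0.471, 3.101, -0.003]
force: [-1.4, 0.3, -0.7]
width: 1.001
gripper_force: 0.0
```

Run:
```python
from h import *
s=monitor.read_state();print(s["eef_pos"],s["force"])
c=camera("wrist");print(proj(c,(.4623,-.2595,.096)))
cv2.imwrite("pics/w5.png",cv2.resize(c["color"][80:330,140:400,::-1],None,fx=2,fy=2))
B=np.array([.4828,.0727,.2]);print(intool(B-s["eef_pos"]))
```

```text
[ 0.46306922 -0.25906339  0.25877898] [-1.4252146   0.25805435 -0.65339197]
[279.68724266 195.85973902]
[ 79.92919953 322.66347375  58.40226109]
```

View pics/w5.png

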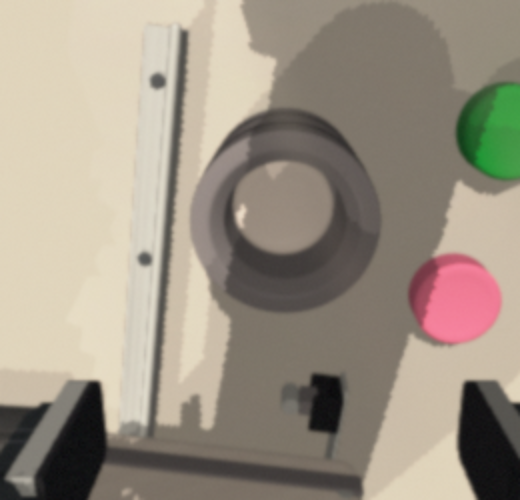

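Tablet A lies flat at the bottom of the tube (crop (283,207)). I go on to tablet B and recompute the wall from this view.

Run:
```python
from h import *
c=camera("wrist");np.savez("w5.npz",**c)
g=cv2.cvtColor(c["color"],cv2.COLOR_RGB2GRAY)
for r in(100,150,200,250,280):print(r,g[r,200:240:1])
X=ray(c,(140+286/2,80+218/2),.096);print(X)
a=np.linspace(0,6.283,73);P=np.array([proj(c,(X[0]+.045*np.cos(t),X[1]+.045*np.sin(t),.096)) for t in a]);print(P.min(0),P.max(0))
print("roller z=.03",ray(c,(140+293/2,80+398/2),.028))
```

```text
100 [215 214 215 215 215 215 216 216 215 216 215 209 208 212 213 214 215 215
 212 211 213 215 214 211 203 212 217 207 177 136  95  82  89 129 177 192
 196 194 196 195]
150 [216 216 216 216 215 216 216 212 213 213 212 212 215 214 213 212 213 214
 214 209 200 209 216 205 175 132  95  83  95 132 172 188 191 192 193 192
 193 192 192 195]
200 [219 218 219 215 204 210 210 208 209 213 211 210 212 215 216 209 197 208
 217 204 172 123  90  81  94 137 178 192 192 193 192 193 191 193 184 159
 147 146 144 145]
250 [215 207 208 204 203 208 210 209 209 212 213 209 199 208 217 205 170 118
  84  83 105 149 183 192 193 193 193 193 193 193 197 208 214 217 216 217
 217 217 217 217]
280 [210 210 207 209 213 210 209 213 214 212 203 214 214 192 150 101  79  96
 142 178 190 192 192 192 192 192 192 192 192 193 191 185 184 180 158 130
 118 119 121 139]
[ 0.45543848 -0.25394421  0.096     ]
[234.14822975 139.38398164] [331.86651503 233.75576583]
roller z=.03 [ 0.58855498 -0.28986595  0.028     ]
```

Request:
carry_out:
  plan: "8 20 0 0 0 0 -1;9 40 0 0 0 0 -1;10 45 0 0 0 0 -1;10 45 0 0 0 0 -1;10 45 0 0 0 0 -1;10 45 5 0 0 0 -1;10 45 20 0 0 0 -1;8 26 30 0 0 0 -1;5 12 25 0 0 0 -1;0 0 0 0 0 0 -1"

```text
clock: 8.72
eef_pos: [0.4797, 0.0747, 0.1728]
ee_rot: [-0.468, -3.102, 0.002]
force: [0.3, -0.2, 1.0]
width: 1.001
gripper_force: 0.0
```

Run:
```python
from h import *
s=monitor.read_state();print(s["eef_pos"])
c=camera("wrist");uv=proj(c,(.4828,.0727,.027));print(uv)
B=disc(c,uv,.027,200,50);print(B,disc(c,uv,.027,150,50),intool(np.r_[B[:2],.041]-s["eef_pos"]))
```

```text
[0.47971455 0.07474387 0.17279857]
[279.30191352 207.45042341]
(0.4822044372558594, 0.07149606198072433, 0.027248425409197807) (0.4809471070766449, 0.07117719948291779, 0.028883466497063637) [ -3.6132131   -2.22367231 131.79382358]
```

Request:
carry_out:
  plan: "-4 -2 40 0 0 0 -1;0 0 40 0 0 0 -1;0 0 30 0 0 0 -1;0 0 22 0 0 0 -1;0 0 0 0 0 0 -1;0 0 0 0 0 0 1;0 0 0 0 0 0 1;0 0 0 0 0 0 1;0 0 0 0 0 0 1;0 0 0 0 0 0 1"

```text
clock: 10.02
eef_pos: [0.4859, 0.0705, 0.0455]
ee_rot: [0.472, 3.103, 0.001]
force: [-2.4, -1.9, 9.2]
width: 0.589
gripper_force: 39.8
```

Run:
```python
from h import *
c=dict(np.load("w5.npz"))
P=np.array([ray(c,p,0)[:2] for p in((233.2,100),(229,150),(225,200),(220.7,250),(218,280))])
v=cv2.fitLine(P.astype(np.float32),cv2.DIST_L2,0,.001,.001).ravel();d=v[:2]*np.sign(v[0]);n=np.array([-d[1],d[0]])
e=ray(c,(234,95),0)[:2];r=np.array([.5886,-.2899]);k=np.array([.4565,-.254])
print(np.degrees(np.arctan2(d[1],d[0])),P-v[2:]@np.eye(2),e,"dock",e+.24*d+.045*n,"roller",(r-e)@d-.24,(r-e)@n-.045,"can",(k-e)@d-.24,(k-e)@n-.045)
```

```text
-25.216234 [[-0.10925182  0.05137425]
 [-0.05787925  0.02718873]
 [-0.00073975  0.00056353]
 [ 0.06298359 -0.02956616]
 [ 0.1048872  -0.04956041]] [ 0.35997827 -0.28156044] dock [ 0.59627941 -0.3430972 ] roller -0.02961151992950381 0.04485615255387933 can -0.16441790951166094 0.021055802448116848
```

Request:
carry_out:
  plan: "0 0 0 0 0 0 1;0 0 -30 0 0 0 1;-4 -16 -45 0 0 0 1;-8 -40 -25 0 0 0 1;-9 -45 0 0 0 0 1;-9 -45 0 0 0 0 1;-9 -45 0 0 0 0 1;-9 -45 0 0 0 0 1;-8 -40 0 0 0 0 1;-8 -30 0 0 0 0 1"

```text
clock: 11.28
eef_pos: [0.455, -0.2425, 0.1444]
ee_rot: [0.474, 3.104, -0.001]
force: [0.2, 0.5, -0.0]
width: -0.004
gripper_force: 0.0
```

Run:
```python
from h import *
s=monitor.read_state();print(s["eef_pos"],intool(np.array([.461,-.2575,.167])-s["eef_pos"]))
```

```text
[ 0.45497758 -0.24246895  0.14438168] [-10.26423319 -12.5599429  -22.59831288]
```

The jaws are empty, so tablet B slipped out. I'll locate it numerically by comparing the current top view with the first one.

Run:
```python
from h import *
c=camera("top");im=c["color"];old=cv2.imread("pics/top0.png")[:,:,::-1]
d=np.abs(im.astype(int)-old).max(2)
sat=cv2.cvtColor(im,cv2.COLOR_RGB2HSV)[:,:,1];g=cv2.cvtColor(im,cv2.COLOR_RGB2GRAY)
m=cv2.morphologyEx((d>35).astype(np.uint8),cv2.MORPH_OPEN,np.ones((3,3)))
n,l,st,ce=cv2.connectedComponentsWithStats(m)
for i in range(1,n):
    if st[i,4]>40:print(st[i],ce[i].round(),im[l==i].mean(0).round(),ray(c,ce[i],.02).round(3))
# mat region brights
r=im[215:285,150:250];gg=cv2.cvtColor(np.ascontiguousarray(r),cv2.COLOR_RGB2GRAY)
print("mat row profile 243:",g[243,150:250:3],"249:",g[249,150:250:3])
```

```text
[ 321  131   45   51 1199] [346. 154.] [180. 163. 137.] [ 0.735 -0.394  0.02 ]
[306 140  11  26 108] [310. 152.] [112.  98.  81.] [ 0.758 -0.277  0.02 ]
[306 167   9  13  84] [310. 173.] [225. 209. 177.] [ 0.681 -0.262  0.02 ]
[314 168  39  31 619] [333. 184.] [211. 193. 161.] [ 0.63 -0.33  0.02]
[283 188  23  42 257] [294. 210.] [135. 118.  98.] [ 0.559 -0.188  0.02 ]
[ 307  207   31   84 1335] [323. 236.] [196. 178. 148.] [ 0.457 -0.263  0.02 ]
[339 209   5  16  67] [341. 217.] [131. 118.  99.] [ 0.511 -0.333  0.02 ]
[  75  216   97  107 4111] [121. 263.] [197. 180. 158.] [0.465 0.372 0.02 ]
[ 214  231  106  189 8269] [276. 335.] [174. 157. 131.] [ 0.176 -0.07   0.02 ]
[197 233  30  20 478] [212. 242.] [119. 110.  98.] [0.489 0.087 0.02 ]
[240 239  26  11 153] [252. 244.] [126. 113.  99.] [ 0.464 -0.038  0.02 ]
[164 240  19  19 276] [173. 249.] [23. 22. 20.] [0.486 0.209 0.02 ]
[192 266  35  19 413] [213. 275.] [195. 177. 156.] [0.383 0.095 0.02 ]
[  0 317  79  15 618] [ 35. 325.] [192. 174. 153.] [0.311 0.631 0.02 ]
[167 323  31  11 222] [180. 329.] [102.  92.  76.] [0.236 0.21  0.02 ]
[ 95 332  40  10 247] [112. 336.] [127. 121. 106.] [0.244 0.407 0.02 ]
[   0  335  157   74 7902] [ 81. 369.] [88. 86. 83.] [0.165 0.499 0.02 ]
[ 154  339   61   72 1092] [174. 366.] [184. 169. 141.] [0.132 0.234 0.02 ]
[196 371  18  44 153] [205. 394.] [111. 100.  83.] [0.044 0.155 0.02 ]
[214 416  16   4  46] [221. 418.] [174. 158. 132.] [-0.027  0.117  0.02 ]
mat row profile 243: [183 184   0  21  22  27  21  18  20  20  20  24  21  23  20  13 226 213
 212 211 211 198  16  20  24  20  22  25  21 108 105 111 115 113] 249: [180 180 175  23  23  24  25  23  24  22  23  20  21  21  22  16  11 112
 176 158 104  16  20  22  24  22  22  22  18   1 118 114 113 114]
```

Tablet B is still on the mat at top-view px ≈(206,241). I go back and grip it deeper.

Run:
```python
from h import *
c=camera("top");s=monitor.read_state()
B=disc(c,(207,242),.027,90,14);print(B,intool(np.r_[B[:2],.175]-s["eef_pos"]))
```

```text
(0.4920650124549866, 0.10413093864917755, 0.030112076550722122) [ 68.79635829 342.35743764 -31.28873683]
```

Request:
carry_out:
  plan: "4 20 -30 0 0 0 -1;8 40 0 0 0 0 -1;9 45 0 0 0 0 -1;9 45 0 0 0 0 -1;9 45 0 0 0 0 -1;9 45 0 0 0 0 -1;8 42 0 0 0 0 -1;7 35 0 0 0 0 -1;5 25 0 0 0 0 -1;0 0 0 0 0 0 -1"

```text
clock: 12.62
eef_pos: [0.4916, 0.108, 0.1738]
ee_rot: [0.468, 3.106, 0.001]
force: [0.0, -0.5, 1.2]
width: 0.994
gripper_force: 0.0
```

Run:
```python
from h import *
s=monitor.read_state();print(s["eef_pos"])
c=camera("wrist");uv=proj(c,(.492,.104,.027));print(uv)
cv2.imwrite("pics/w6.png",c["color"][:,:,::-1])
for t in(150,200):
  B=disc(c,uv,.027,t,60);print(B,intool(np.r_[B[:2],.041]-s["eef_pos"]))
```

```text
[0.49160206 0.10802085 0.17384118]
[275.87726996 204.24869753]
(0.4911845028400421, 0.10983560234308243, 0.02861664444208145) [  0.97974689   1.59098076 132.84108965]
(0.4921765923500061, 0.10941778868436813, 0.02702678181231022) [-9.14765699e-02  1.48472618e+00  1.32841437e+02]
```

Request:
carry_out:
  plan: "0 2 40 0 0 0 -1;0 0 40 0 0 0 -1;0 0 30 0 0 0 -1;0 0 20 0 0 0 -1;0 0 7 0 0 0 -1;0 0 0 0 0 0 -1"

```text
clock: 13.42
eef_pos: [0.4925, 0.1076, 0.0366]
ee_rot: [0.473, 3.106, -0.0]
force: [-0.3, 0.5, 0.3]
width: 1.0
gripper_force: 0.0
```

Request:
carry_out:
  plan: "0 2 4 0 0 0 -1;0 0 0 0 0 0 -0.5;0 0 0 0 0 0 0.3;0 0 0 0 0 0 1;0 0 0 0 0 0 1;0 0 0 0 0 0 1;0 0 0 0 0 0 1"
  squeeze: 40

```text
clock: 14.3
eef_pos: [0.4934, 0.1101, 0.033]
ee_rot: [0.472, 3.105, 0.001]
force: [-0.8, 0.1, 5.8]
width: 0.611
gripper_force: 42.1
```

Request:
carry_out:
  plan: "0 0 -8 0 0 0 1;0 0 -20 0 0 0 1;0 0 -40 0 0 0 1;0 0 -45 0 0 0 1;0 0 -15 0 0 0 1;0 0 0 0 0 0 1"

```text
clock: 15.05
eef_pos: [0.4934, 0.11, 0.1608]
ee_rot: [0.472, 3.105, 0.001]
force: [0.6, 0.8, -1.7]
width: 0.611
gripper_force: 42.2
```

Run:
```python
from h import *
s=monitor.read_state();print(intool(np.array([.461,-.2575,.21])-s["eef_pos"]))
c=camera("wrist");g=cv2.cvtColor(c["color"],cv2.COLOR_RGB2GRAY);print(g[200:350:4,280]);print(g[280,200:360:4])
cv2.imwrite("pics/w7.png",c["color"][:,:,::-1])
```

```text
[ -78.33428101 -360.48643362  -49.34413162]
[ 46  46  43  44  42  42  56 187 185 186 187 244 243 236 234 233 235 246
 248 248 248 249 249 249 249 249 249 249 250 250 250 249 249 249 228 149
  33  38]
[ 38  67 144 145 115  26  88 225 239 237 237 236 237 239 247 248 248 248
 248 248 248 248 248 248 248 248 248 248 248 248 248 248 248 238 171  63
  73 147 146 129]
```

Grip on B is solid this time (width 0.611). On to the canister.

Request:
carry_out:
  plan: "-4 -20 -20 0 0 0 1;-9 -40 -20 0 0 0 1;-10 -45 -10 0 0 0 1;-10 -45 0 0 0 0 1;-10 -45 0 0 0 0 1;-10 -45 0 0 0 0 1;-10 -45 0 0 0 0 1;-8 -42 0 0 0 0 1;-5 -25 10 0 0 0 1;-2 -8 30 0 0 0 1"

```text
clock: 16.35
eef_pos: [0.4602, -0.2586, 0.1688]
ee_rot: [-0.475, -3.105, -0.0]
force: [0.1, 0.4, -2.0]
width: 0.616
gripper_force: 42.2
```

Request:
carry_out:
  plan: "0 0 0 0 0 0 1;0 0 0 0 0 0 1"

```text
clock: 16.6
eef_pos: [0.4604, -0.2565, 0.1702]
ee_rot: [-0.472, -3.105, -0.001]
force: [-1.1, -0.1, -0.4]
width: 0.613
gripper_force: 42.2
```

Run:
```python
from h import *
s=monitor.read_state();print(s["eef_pos"],s["width"],intool(np.array([.4618,-.2584,.167])-s["eef_pos"]))
c=camera("wrist");np.savez("w8.npz",**c);cv2.imwrite("pics/w8.png",c["color"][100:400,150:410,::-1].repeat(2,0).repeat(2,1))
g=cv2.cvtColor(c["color"],cv2.COLOR_RGB2GRAY)
for r in (215,225,235):print(r,g[r,195:365:2])
print(g[150:240,280:281].ravel())
```

```text
[ 0.46038811 -0.25650073  0.17020284] 0.6134045383030743 [-1.91549901 -1.39532186  3.20042989]
215 [218 207 224 198 128  84  81 103 179 198 190 151 152 152 150 149 148 141
 121 104 102  99  97  70  55  85 135 147 145 145 144 147 145 146 146 145
 147 146 146 147 144 146 146 146 145 145 145 145 147 146 146 145 146 144
 143 144 143 140 128  82  71  67  71  75  72  71  72  76  79  82  81  83
  81  81  82 116 124 125 124 124 125 125 125 125 124]
225 [216 215 221 178 100  80  83 153 198 191 151 151 150 151 150 148 133 112
 106 104 103  99  65  60  62  68 127 184 154 147 146 148 146 146 147 147
 146 148 145 143 141 142 138 138 140 141 144 143 145 146 148 147 147 147
 145 145 143 131  89  71  70  68  70  68  81  77  73  73  73  78  80  80
  81  82  82  81 115 124 125 125 125 123 124 123 126]
235 [208 222 214 155  87  81  92 161 197 190 151 153 151 149 149 145 128 113
 109 111 109 104  73  68  71  75  70  87 107 113 112 113 113 113 114 114
 115 114 115 114 116 116 114 116 115 116 115 115 114 114 114 113 113 114
 113 113 114 112 105  80  70  68  69  70  78  80  77  77  86  95 100  96
  97  96  95  95 115 123 123 124 122 122 124 123 123]
[ 87  82  78  76  68  73  76  78  75  76  74  73  66  55  62  69  70  70
  69  70  73  84  87  86  85  84  84  83  82  82  84  81  81  80  75  69
  68  72  76  77  90 120 139 143 143 143 143 143 144 144 145 144 145 144
 144 145 144 145 146 145 146 146 146 146 146 146 146 146 145 146 146 148
 147 147 146 137 122 115 114 114 116 115 114 116 115 116 116 115 115 116]
```

View pics/w8.png

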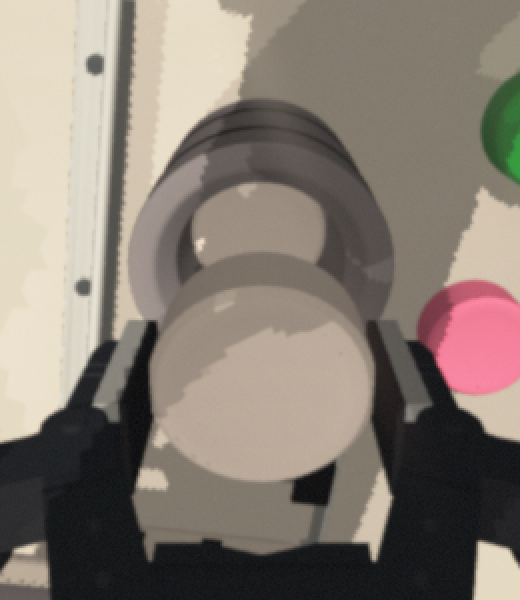

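Laterally centred: rim centre crop x 261, tablet 262. Quick fore-aft check.

Run:
```python
from h import *
c=dict(np.load("w8.npz"));s=monitor.read_state();R=Ro.from_rotvec(s["ee_rot"])
a=np.linspace(0,6.283,73)
def ext(x,d,r):
    X=s["eef_pos"]+R.apply([x/1e3,0,d]);P=np.array([proj(c,X+r*np.array([np.cos(t),np.sin(t),0])) for t in a]);return np.r_[P.min(0),P.max(0)].round(1)
print("rim seen 214 171 347")
for x in(-3,0,3):print(x,ext(x,s["eef_pos"][2]-.096,.045))
print("tab seen 225 242.5 337.5 340.5")
for x in(-2,0,2):print(x,ext(x,.006,.025),ext(x,.009,.026))
```

```text
rim seen 214 171 347
-3 [213.  175.1 347.1 297.7]
0 [212.7 170.4 347.4 294.2]
3 [212.3 165.6 347.7 290.6]
tab seen 225 242.5 337.5 340.5
-2 [225.6 253.1 334.1 345.2] [224.6 248.  335.2 342.3]
0 [225.4 249.  334.3 341.9] [224.3 243.9 335.4 339.1]
2 [225.1 244.8 334.6 338.5] [224.1 239.8 335.6 335.8]
```

Request:
carry_out:
  plan: "-1 0 15 0 0 0 1;0 0 15 0 0 0 1;0 0 10 0 0 0 1;0 0 6 0 0 0 1;0 0 2 0 0 0 1;0 0 0 0 0 0 1"

```text
clock: 17.4
eef_pos: [0.4616, -0.2574, 0.1225]
ee_rot: [0.472, 3.106, -0.0]
force: [0.6, -0.5, -0.9]
width: 0.614
gripper_force: 42.2
```

Request:
carry_out:
  plan: "0 0 2 0 0 0 1;0 0 1 0 0 0 1;0 0 1 0 0 0 1;0 0 0 0 0 0 1"

```text
clock: 17.9
eef_pos: [0.4615, -0.2573, 0.1183]
ee_rot: [-0.472, -3.106, -0.0]
force: [-0.5, 0.3, -1.1]
width: 0.611
gripper_force: 42.2
```

Request:
carry_out:
  plan: "0 0 1 0 0 0 1;0 0 1 0 0 0 1;0 0 1 0 0 0 1;0 0 0 0 0 0 1"

```text
clock: 18.4
eef_pos: [0.4615, -0.2573, 0.1152]
ee_rot: [-0.472, -3.106, -0.0]
force: [0.4, 0.4, 0.0]
width: 0.615
gripper_force: 42.3
```

Request:
carry_out:
  plan: "0 0 1 0 0 0 1;0 0 0 0 0 0 0.1;0 0 0 0 0 0 -0.3;0 0 0 0 0 0 -1;0 0 0 0 0 0 -1;0 0 -20 0 0 0 -1;0 0 -45 0 0 0 -1;0 0 -50 0 0 0 -1;0 0 -30 0 0 0 -1;0 0 0 0 0 0 -1"

```text
clock: 19.65
eef_pos: [0.4622, -0.2576, 0.2614]
ee_rot: [0.472, 3.103, -0.002]
force: [0.2, -0.1, -0.7]
width: 1.0
gripper_force: 0.0
```

Run:
```python
from h import *
s=monitor.read_state();print(s["eef_pos"],s["force"],s["q"].round(2))
c=camera("wrist");np.savez("w9.npz",**c)
g=cv2.cvtColor(c["color"],cv2.COLOR_RGB2GRAY)
w=cv2.GaussianBlur(g,(3,3),0)
uv=proj(c,(.4605,-.2565,.096));print(uv)
u,v=int(uv[0]),int(uv[1])
print("h",w[v-6,u-60:u+60:2]);print("v",w[v-60:v+60:2,u])
# predicted tablet-top extents at z .078 (flat) vs tablet a only z .054
a=np.linspace(0,6.283,73)
for z in(.054,.078):
  P=np.array([proj(c,(.4605+.026*np.cos(t),-.2565+.026*np.sin(t),z)) for t in a]);print(z,P.min(0),P.max(0))
h=cv2.HoughCircles(w[v-70:v+70,u-70:u+70],cv2.HOUGH_GRADIENT_ALT,1,5,param1=100,param2=.5,minRadius=20,maxRadius=60)
print(None if h is None else h[0]+[u-70,v-70,0])
```

```text
[ 0.46217412 -0.25764811  0.26141584] [ 0.20846138 -0.11728766 -0.70732603] [-0.51  0.04  0.13  1.66  0.   -0.21]
[280.92692682 194.020437  ]
h [196 122  88 142 187 192 190 165 145 143 142 139 122 105 102  95  67  74
 165 204 174 154 143 139 140 140 140 140 140 140 140 140 139 140 139 139
 139 138 137 137 137 137 137 135 114  74  77  85  87  90  94  93  92  91
  98 116 119 119 119 119]
v [118  91  82  84  79  82  93 104 103 102 100  93  88  88 108 137 157 166
 165 162 145 138 139 139 139 139 140 140 140 140 141 141 141 142 142 143
 143 145 144 140 110  68  62  71  74  75  76  80  80  78  78  92 115 118
 118 117 118 117 117 117]
0.054 [256.63469725 158.65759825] [305.19039893 205.81472698]
0.078 [254.86900584 163.05040965] [306.97507622 213.32347432]
[[282.         188.          30.09737206]
 [282.         188.          47.19349289]
 [266.         174.          50.05082703]
 [276.         222.          54.61335754]
 [290.         226.          55.0700531 ]]
```

Both tablets lie flat, one on the other: the top disc's extents match z = 78 mm. Now I back off, align with the wall and tilt the fingers forward to push low with a two-finger cradle.

Request:
carry_out:
  plan: "0 0 0 0 0 8 0;30 0 0 0 0 0 0;35 0 0 0 0 0 0;25 0 0 0 0 0 0;0 0 0 0 -10 0 0;0 0 0 0 -10 0 0;0 0 0 0 -10 0 0;0 0 0 0 -10 0 0;0 0 0 0 0 0 0"

```text
clock: 20.82
eef_pos: [0.384, -0.2218, 0.2531]
ee_rot: [0.541, 2.408, -0.189]
force: [-0.4, 0.0, -0.2]
width: 0.5
gripper_force: 0.0
```

```bash
cat >> h.py <<'E'
d=np.array([.905,-.4255,0]);n=np.array([.4255,.905,0]);dock=np.array([.599,-.345,0])
def st(p=None):
    p=monitor.read_state()["eef_pos"] if p is None else p
    return np.array([(p-dock)@d,(p-dock)@n,p[2]])*1000
E
python3 - <<'E'
from h import *
s=monitor.read_state();R=Ro.from_rotvec(s["ee_rot"]).as_matrix();print(R.round(3),s["q"].round(2),s["width"])
print("st",st(),"yaw y",np.degrees(np.arctan2(R[1,1],R[0,1])))
t=dock+d*-.252+n*.021;t[2]=.10;print(intool(t-s["eef_pos"]));t[2]=.03;print(intool(t-s["eef_pos"]))
E
```

```text
[[-0.701  0.427  0.571]
 [ 0.333  0.904 -0.268]
 [-0.631  0.002 -0.776]] [-0.57 -0.84 -0.66  1.07  0.09 -0.1 ] 0.49950637756131594
st [-247.00083631   19.98927678  253.14276036] yaw y 64.71517811833439
[100.51094842   0.67412167 115.65467669]
[144.6726223    0.52370549 169.9660377 ]
```

Request:
carry_out:
  plan: "20 0 24 0 0 0 0;30 0 35 0 0 0 0;30 0 35 0 0 0 0;25 0 29 0 0 0 0;0 0 0 0 0 0 0"

```text
clock: 21.45
eef_pos: [0.3934, -0.2284, 0.0977]
ee_rot: [0.542, 2.42, -0.185]
force: [-0.6, -0.3, -1.1]
width: 0.501
gripper_force: 0.0
```

Run:
```python
from h import *
s=monitor.read_state();print(s["q"].round(2),st(),s["force"])
t=dock+d*-.252+n*.021;t[2]=.03;print(intool(t-s["eef_pos"]))
```

```text
[-0.58 -0.85 -0.96  0.79  0.09 -0.11] [-235.65019255   18.00453984   97.73590613] [-0.56056313 -0.29456733 -1.14050214]
[54.95641231  2.78391254 42.86133009]
```

Request:
carry_out:
  plan: "0 0 0 0 10 0 0;0 0 0 0 0 0 0"

```text
clock: 21.7
eef_pos: [0.3967, -0.2303, 0.103]
ee_rot: [0.577, 2.585, -0.144]
force: [0.2, 0.5, 0.7]
width: 0.5
gripper_force: 0.0
```

Run:
```python
from h import *
s=monitor.read_state();print(s["q"].round(2),st(),s["force"],Ro.from_rotvec(s["ee_rot"]).as_matrix()[2].round(3))
t=dock+d*-.245+n*.021;t[2]=.03;print(intool(t-s["eef_pos"]))
```

```text
[-0.56 -0.65 -0.79  0.93  0.06 -0.11] [-231.91035246   17.69686676  103.00326754] [0.24409456 0.50626492 0.74266181] [-0.48   0.003 -0.877]
[46.55015696  3.11638241 57.7544575 ]
```

Request:
carry_out:
  plan: "12 1 -6 0 0 0 0;7 1 12 0 0 0 0;10 1 18 0 0 0 0;10 0 18 0 0 0 0;7 0 13 0 0 0 0;1 0 2 0 0 0 0;0 0 0 0 0 0 0"

```text
clock: 22.58
eef_pos: [0.384, -0.2208, 0.0292]
ee_rot: [0.577, 2.582, -0.145]
force: [-0.0, -0.6, 0.4]
width: 0.499
gripper_force: 0.0
```

Run:
```python
from h import *
s=monitor.read_state();print(s["q"].round(2),st(),s["force"],Ro.from_rotvec(s["ee_rot"]).as_matrix()[2].round(3))
```

```text
[-0.56 -0.67 -0.94  0.8   0.06 -0.1 ] [-247.41059974   20.89163895   29.22846933] [-0.03448574 -0.55830859  0.42853209] [-0.482  0.002 -0.876]
```

Request:
carry_out:
  plan: "-7 0 3.9 0 0 0 0;-7 0 3.9 0 0 0 0;-7 0 3.9 0 0 0 0;-5 0 2.7 0 0 0 0;-5 0 2.7 0 0 0 0;-5 0 2.7 0 0 0 0;-5 0 2.7 0 0 0 0;0 0 0 0 0 0 0"

```text
clock: 23.58
eef_pos: [0.4263, -0.2406, 0.0285]
ee_rot: [0.578, 2.583, -0.144]
force: [-0.6, -0.1, 0.2]
width: 0.5
gripper_force: 0.2
```

```bash
cat >> h.py <<'E'
def rim(uvg=None):
    "canister rim centre from top and scene views: dark-grey blob print only"
    s=monitor.read_state();f=s["force"];return dict(st=st().round(1),Fd=round(f@d,1),Fn=round(f@n,1),Fz=round(f[2],1),q=s["q"].round(2))
E
python3 - <<'E'
from h import *
print(rim())
for nm in("top","wrist"):
    c=camera(nm);np.savez(f"p1_{nm}.npz",**c);p=dock+d*-.146+n*.021;p[2]=.096;uv=proj(c,p);print(nm,uv)
    g=cv2.GaussianBlur(cv2.cvtColor(c["color"],cv2.COLOR_RGB2GRAY),(3,3),0)
    u,v=np.clip(uv.astype(int),70,[489,349]);w=g[v-70:v+70,u-70:u+70]
    h=cv2.HoughCircles(w,cv2.HOUGH_GRADIENT_ALT,1,5,param1=100,param2=.5,minRadius=8,maxRadius=70)
    if h is not None:
        for k in (h[0]+[u-70,v-70,0])[:4]:print(k,st(ray(c,k[:2],.096)))
E
```

```text
{'st': array([-200.7,   21. ,   28.5]), 'Fd': np.float64(-0.5), 'Fn': np.float64(-0.3), 'Fz': np.float64(0.2), 'q': array([-0.54, -0.51, -0.86,  0.72,  0.05, -0.09])}
top [324.25545416 222.14243756]
[325.         222.          24.33330536] [-144.91168104   18.93785358   96.        ]
[339.        246.         45.2793045] [-207.34195746  -40.48632496   96.        ]
[311.         266.          14.95410442] [-291.13352685   24.01921363   96.        ]
[325.         222.          13.59910393] [-144.91168104   18.93785358   96.        ]
wrist [280.64287026 509.05768941]
[310.         350.          26.65523338] [-350.95568023   19.24045153   96.        ]
[255.         345.          29.39612389] [-350.10050584   22.34972431   96.        ]
[244.         346.          22.55775833] [-350.25646475   22.97283981   96.        ]
[281.         344.          32.11740112] [-349.9532889    20.90878031   96.        ]
```

Request:
carry_out:
  plan: "0 0 0 0 -5 0 0;0 0 0 0 -5 0 0;-5.4 -1.5 4.4 0 0 0 0;-5.4 -2 4.4 0 0 0 0;-5.4 -2 4.4 0 0 0 0;-5.4 -2 4.4 0 0 0 0;-5.4 -2 4.4 0 0 0 0;-5.4 -2 4.4 0 0 0 0;-5.4 -2 4.4 0 0 0 0;-5.4 -2 4.4 0 0 0 0"

```text
clock: 24.92
eef_pos: [0.4703, -0.2786, 0.0283]
ee_rot: [0.54, 2.414, -0.187]
force: [-2.9, 3.0, 1.1]
width: 0.496
gripper_force: 2.0
```

```bash
cat >> h.py <<'E'
def can(off=-.08,y=.005):
    c=camera("top");p=dock+d*off+n*y;p[2]=.096;uv=proj(c,p)
    g=cv2.GaussianBlur(cv2.cvtColor(c["color"],cv2.COLOR_RGB2GRAY),(3,3),0);u,v=uv.astype(int);w=g[v-30:v+30,u-30:u+30]
    h=cv2.HoughCircles(w,cv2.HOUGH_GRADIENT_ALT,1,3,param1=100,param2=.5,minRadius=10,maxRadius=18)
    return None if h is None else [(k.round(1),st(ray(c,k[:2],.096)).round(1)) for k in h[0]+[u-30,v-30,0]]
E
python3 - <<'E'
from h import *
print(rim(),Ro.from_rotvec(monitor.read_state()["ee_rot"]).as_matrix()[2].round(3));print(can())
E
```

```text
{'st': array([-144.8,    5.3,   28.3]), 'Fd': np.float64(-3.9), 'Fn': np.float64(1.5), 'Fz': np.float64(1.1), 'q': array([-0.58, -0.47, -0.91,  0.45,  0.09, -0.11])} [-0.626  0.003 -0.78 ]
[(array([332. , 215. ,  14.6]), array([-116.6,    4. ,   96. ])), (array([335. , 206. ,  15.3]), array([-84.9,   2.5,  96. ]))]
```

Request:
carry_out:
  plan: "-3.9 -0.7 3.15 0 0 0 0;-3.9 -0.7 3.15 0 0 0 0;-3.9 -0.7 3.15 0 0 0 0;-3.9 0 3.15 0 0 0 0;-3.9 0 3.15 0 0 0 0"

```text
clock: 25.6
eef_pos: [0.4919, -0.291, 0.0282]
ee_rot: [0.54, 2.414, -0.187]
force: [-5.2, 1.4, 1.2]
width: 0.505
gripper_force: 2.3
```

Run:
```python
from h import *
print(rim());print(can(-.06,.002))
```

```text
{'st': array([-119.9,    3.3,   28.2]), 'Fd': np.float64(-5.3), 'Fn': np.float64(-1.0), 'Fz': np.float64(1.2), 'q': array([-0.57, -0.38, -0.86,  0.42,  0.09, -0.1 ])}
[(array([339. , 206. ,  14.1]), array([-81.4,  -9.4,  96. ])), (array([333. , 207. ,  14.4]), array([-90. ,   7.6,  96. ])), (array([337. , 199. ,  15.1]), array([-60.4,   2.2,  96. ]))]
```

Request:
carry_out:
  plan: "-3 -0.5 2.45 0 0 0 0;-3 -0.5 2.45 0 0 0 0;-3 0 2.45 0 0 0 0;-3 0 2.45 0 0 0 0"

```text
clock: 26.15
eef_pos: [0.5053, -0.2986, 0.028]
ee_rot: [0.541, 2.414, -0.187]
force: [-4.8, 1.7, 2.7]
width: 0.5
gripper_force: 3.2
```

Run:
```python
from h import *
print(rim());print(can(-.045,.002))
```

```text
{'st': array([-104.5,    2.2,   28. ]), 'Fd': np.float64(-5.1), 'Fn': np.float64(-0.5), 'Fz': np.float64(2.7), 'q': array([-0.57, -0.34, -0.83,  0.41,  0.08, -0.1 ])}
[(array([336. , 201. ,  14.1]), array([-67.8,   3.5,  96. ])), (array([339. , 195. ,  13.9]), array([-45.4,  -0.5,  96. ]))]
```

Request:
carry_out:
  plan: "-2.3 0 1.9 0 0 0 0;-2.3 0 1.9 0 0 0 0;-2.3 0 1.9 0 0 0 0;-2.3 0 1.9 0 0 0 0"

```text
clock: 26.7
eef_pos: [0.5159, -0.304, 0.0279]
ee_rot: [0.541, 2.414, -0.188]
force: [-6.9, -0.4, 3.9]
width: 0.501
gripper_force: 3.6
```

Run:
```python
from h import *
print(rim())
```

```text
{'st': array([-92.7,   1.7,  27.9]), 'Fd': np.float64(-6.1), 'Fn': np.float64(-3.2), 'Fz': np.float64(3.9), 'q': array([-0.57, -0.3 , -0.8 ,  0.4 ,  0.08, -0.1 ])}
```

Request:
carry_out:
  plan: "-2.3 0 1.9 0 0 0 0;-2.3 0 1.9 0 0 0 0;-2.3 0 1.9 0 0 0 0;-2.3 0 1.9 0 0 0 0;-2.3 0 1.9 0 0 0 0"

```text
clock: 27.32
eef_pos: [0.5295, -0.3105, 0.0279]
ee_rot: [0.542, 2.414, -0.189]
force: [-6.3, -1.1, 3.7]
width: 0.499
gripper_force: 3.0
```

Run:
```python
from h import *
print(rim());print(can(-.02,.0))
```

```text
{'st': array([-77.6,   1.6,  27.9]), 'Fd': np.float64(-5.3), 'Fn': np.float64(-3.7), 'Fz': np.float64(3.7), 'q': array([-0.56, -0.26, -0.77,  0.39,  0.08, -0.09])}
[(array([342. , 186. ,  14.4]), array([-12.8,  -2.2,  96. ]))]
```

Request:
carry_out:
  plan: "-1.6 -0.1 1.3 0 0 0 0;-1.6 -0.1 1.3 0 0 0 0;-1.6 -0.1 1.3 0 0 0 0;-1.6 -0.1 1.3 0 0 0 0;-1.6 -0.1 1.3 0 0 0 0"

```text
clock: 28.0
eef_pos: [0.5387, -0.3152, 0.0279]
ee_rot: [0.541, 2.414, -0.188]
force: [-5.9, -0.0, 3.7]
width: 0.498
gripper_force: 2.6
```

Run:
```python
from h import *
print(rim())
```

```text
{'st': array([-67.3,   1.3,  27.9]), 'Fd': np.float64(-5.3), 'Fn': np.float64(-2.5), 'Fz': np.float64(3.7), 'q': array([-0.56, -0.23, -0.75,  0.38,  0.08, -0.09])}
```

Close to home now, so I go on with 1 mm steps and watch the force.

Request:
carry_out:
  plan: "-0.8 0 0.65 0 0 0 0;-0.8 0 0.65 0 0 0 0;-0.8 0 0.65 0 0 0 0;-0.8 0 0.65 0 0 0 0;-0.8 0 0.65 0 0 0 0"

```text
clock: 28.62
eef_pos: [0.5434, -0.3172, 0.0278]
ee_rot: [0.541, 2.414, -0.188]
force: [-5.7, -0.1, 3.2]
width: 0.504
gripper_force: 2.6
```

Request:
carry_out:
  plan: "-0.8 0 0.65 0 0 0 0;-0.8 0 0.65 0 0 0 0;-0.8 0 0.65 0 0 0 0"

```text
clock: 29.0
eef_pos: [0.5461, -0.3184, 0.0278]
ee_rot: [0.541, 2.414, -0.188]
force: [-7.2, 0.6, 5.7]
width: 0.502
gripper_force: 3.5
```

Run:
```python
from h import *
print(rim());print(can(-.0,.0))
```

```text
{'st': array([-59.1,   1.5,  27.8]), 'Fd': np.float64(-6.7), 'Fn': np.float64(-2.5), 'Fz': np.float64(5.7), 'q': array([-0.56, -0.21, -0.73,  0.37,  0.08, -0.09])}
None
```

Request:
carry_out:
  plan: "-0.8 0 0.65 0 0 0 0;-0.8 0 0.65 0 0 0 0"

```text
clock: 29.3
eef_pos: [0.547, -0.3192, 0.0269]
ee_rot: [0.542, 2.416, -0.188]
force: [-17.4, 5.2, 10.3]
width: 0.5
gripper_force: 10.0
```

Request:
carry_out:
  plan: "-0.8 0 0.65 0 0 0 0;0 0 0 0 0 0 0"

```text
clock: 29.55
eef_pos: [0.5474, -0.3194, 0.0267]
ee_rot: [0.543, 2.417, -0.187]
force: [-24.0, 8.7, 14.4]
width: 0.501
gripper_force: 13.2
```

Force climbs with no more travel, so it is seated on the stops. I back straight out gently.

Request:
carry_out:
  plan: "1.6 0 -1.3 0 0 0 0;1.6 0 -1.3 0 0 0 0;4 0 -3.2 0 0 0 0;12 0 -9.7 0 0 0 0;25 0 -20 0 0 0 0;35 0 -28 0 0 0 0;20 0 -40 0 0 0 0;0 0 -40 0 0 0 0;0 0 0 0 0 0 0;0 0 0 0 0 0 0"

```text
clock: 30.8
eef_pos: [0.3977, -0.2484, 0.0772]
ee_rot: [0.54, 2.414, -0.187]
force: [0.3, 0.1, -1.0]
width: 0.499
gripper_force: 0.0
```

Run:
```python
from h import *
print(rim())
c=camera("wrist");cv2.imwrite("pics/end.png",c["color"][:,:,::-1]);g=cv2.cvtColor(c["color"],cv2.COLOR_RGB2GRAY)
# vertical silhouette of canister at mid height: rows where left/right edges
for z in(.02,.05,.09):
    p=dock-d*.045;p[2]=z;print(z,proj(c,p),[proj(c,dock+sg*.045*n+[0,0,z]).round(1) for sg in(-1,1)])
p=dock-d*.03;
v=int(proj(c,dock-d*.045+[0,0,.05])[1]);v=min(max(v,0),419);print(v,g[v,100:460:5])
c=camera("scene");
for sg in(-1,1):print([proj(c,dock+sg*.045*n+[0,0,z]).round(1) for z in(0,.09)])
cv2.imwrite("pics/ends.png",c["color"][:,:,::-1])
```

```text
{'st': array([-223.3,    1.8,   77.2]), 'Fd': np.float64(0.2), 'Fn': np.float64(0.3), 'Fz': np.float64(-1.0), 'q': array([-0.62, -0.79, -0.98,  0.71,  0.12, -0.14])}
0.02 [278.40844271 295.04606207] [array([239.6, 306.7]), array([317.6, 306.5])]
0.05 [278.3800542  325.52386333] [array([237.7, 334.4]), array([319.4, 334.1])]
0.09 [278.33722145 371.50893644] [array([235. , 375.5]), array([322.1, 375.2])]
325 [ 70  70  71  70  65  28  28  27  28  28  29  28  27  24  26  26  24  28
  29  28  24  24  27  30  26  29  21 157  92 101 108 113 118 119 121 122
 123 122 121 116 115 111 104  91 146 164  28  32  28  30  30  29  29  28
  31  27  27  27  29  27  25  26  25  29  28  30  29  25 152 221 221 221]
[array([372.6, 250. ]), array([375.2, 226.1])]
[array([354. , 238.6]), array([356. , 215.5])]
```

Run:
```python
from h import *
c=camera("wrist");g=cv2.cvtColor(c["color"],cv2.COLOR_RGB2GRAY)
for x in(-.055,-.050,-.045,-.040):print(x,proj(c,dock+d*x)[1].round(1))
print({r:int(g[r,278]) for r in range(255,300,2)})
t=cv2.imread("pics/top0.png");c=camera("top")
for nm,b in(("mug",(195,168,230,200)),("tumbler",(250,160,280,198)),("decoys",(245,198,300,250)),("brush",(385,200,460,252))):
    x0,y0,x1,y1=b;print(nm,np.abs(c["color"][y0:y1,x0:x1,::-1].astype(int)-t[y0:y1,x0:x1]).max(2).mean().round(1))
```

```text
-0.055 274.9
-0.05 276.5
-0.045 278.2
-0.04 279.8
{255: 201, 257: 200, 259: 201, 261: 201, 263: 201, 265: 201, 267: 201, 269: 201, 271: 200, 273: 201, 275: 201, 277: 189, 279: 126, 281: 123, 283: 122, 285: 121, 287: 123, 289: 122, 291: 120, 293: 123, 295: 123, 297: 122, 299: 121}
mug 4.8
tumbler 5.3
decoys 10.6
brush 5.2
```

The canister's base front edge appears at row 278, exactly as predicted for the docked position. It stands upright and the bystanders are undisturbed. Handing in.

```bash
python3 -c "
from bench import bot
print(bot.finish_job())"
```

```text
the job is handed in; nothing more can be done
None
```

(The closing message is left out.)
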